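# Pack away the classroom clay kit

## Task

Pack the clay kit into its open wooden box: as the robot sees it, the tall tub stands in the near left bay and the low tub in the near right bay beside it, the round hand stamp stands knob up in the middle of the low tub's top, and the wooden smoother lies flat, handle rib up, in the long bay behind the two tubs. Then lay the lid squarely on the box so that it rests flat on the rim all round and covers the box. Leave the clear cup standing where it is.

Things in the scene. Friction and masses are not known exactly. Their poses are not given: they have to be found in the camera images.
- box: Open plywood box, fixed, 170 (x) x 250 (y) x 63 mm high, walls and floor 5 mm, turned at most 0.25 rad. Origin: centre of its underside; own x points away from the robot, y left, z up. Dark floor rails 8 mm high, 4 mm thick part it into two near bays side by side and one long far bay. Rim 63 mm above the origin. Starts on the robot's left or right, the lid on the other side.
- left_bay (a point): Centre of the near left bay, on the inner floor (5 mm above the table). The bay measures 80 mm (box x) by 118 mm (box y). Axes as the box.
- right_bay (a point): Centre of the near right bay, on the inner floor (5 mm above the table). The bay measures 80 mm (box x) by 118 mm (box y). Axes as the box.
- far_bay (a point): Centre of the long far bay, on the inner floor (5 mm above the table). The bay measures 76 mm (box x) by 240 mm (box y). Axes as the box.
- lid: Loose flat plywood lid lying on the table, 182 (x) x 262 (y) x 6 mm, no lip (it just rests on the rim, 6 mm over all round, either way round), about 0.25 kg. On its centre a dark wooden bar handle 20 mm wide (x), 80 mm long (y), from 6 to 32 mm above the underside. Origin: centre of the underside; y along the long side, z up.
- tall_tub: Closed round plastic tub, white with a grey screw top, 50 mm high; body 41 mm across, top 44 mm across (from 36 mm up). Standing. Origin: centre of the underside, z up. About 90 g.
- low_tub: Closed flat round plastic tub, white with a grey top, 26 mm high; body 60 mm across, top 62 mm across (from 12 mm up), its top flat. Standing. Origin: centre of the underside, z up. About 80 g.
- stamp: Round wooden hand stamp standing knob up: disc 46 mm across and 10 mm thick, with a round knob 18 mm across on top, from 10 to 26 mm above the underside. Origin: centre of the underside, z up. About 40 g. On the low tub it stays below the box's rim; on the tall tub it would stand above it.
- smoother: Wooden clay smoother lying flat: sole 40 (x) x 120 (y) x 12 mm with a handle rib along the middle, 18 mm wide (x), 90 mm long (y), from 12 to 40 mm above the underside. Origin: centre of the underside; own y is along its length, z up. Either way round in the box is fine. About 100 g.
- cup: Clear plastic cup, a bystander standing among the things: 60 mm across the mouth, 60 mm high, empty and light. Origin: centre of the underside, z up.
Things that resemble listed ones, but are neither listed nor needed, are in the scene too. Leave any blue or turquoise look-alike of the tall_tub alone.

How it is judged:
By the outcome, as a careful person would: the job done as asked, in the order asked, and still so for the second after the job is handed in, with the robot touching nothing.
It also fails if it takes over 136 s, if anything falls off the work surface, if the arm or the gripper's body presses on something with over 40 N, if the wrist force passes 120 N, or if a joint passes its speed limit or range.

## Robot

A 6-joint arm with a two-finger parallel gripper is mounted at the origin on the work surface. World frame = base frame: x ahead of the robot, y to its left, z up, the work surface at z = 0. Lengths are in m, angles in degrees, forces in N, time in s.
With the tool pointing down it reaches from about 0.4 to 0.825 m from the base axis. Payload 7 kg.
Tool frame: the origin (TCP) lies midway between the tips of the shut fingers; the grasp point (between the pads) lies 19 mm behind it; z points along the fingers, y is the line along which they close (so a half turn about z gives the same grasp; the last joint's range is limited). The gripper opens to 88 mm and grips with 3 to 60 N. Pads are 19 mm wide; open, the fingers measure 130 mm over their backs; the gripper's body (78 mm by 193 mm) begins 47 mm behind the grasp point.
Start: joints at [89.559, 20.546, 0.682, 0, -70.136, -16.507], TCP at [0.197, 0.646, 0.227] pointing down, gripper open.
Joint ranges: [-176.03, 176.03], [-82.01, 121.73], [-58.28, 71.71], [-173.87, 95.51], [-174.79, -0.11], [-173.66, 173.66]. Speed limits (degrees/s): [136.94, 136.94, 172.46, 180, 180, 180].

## Interface

Orientations are given as [roll, pitch, yaw] about the fixed x, y, z axes, in that order (R = Rz(yaw) Ry(pitch) Rx(roll)).
In Python, from plant import ctrl gives the robot as it stands. The module is installed in compiled form; this text tells all that it offers.
- The arm moves only by the tool send_rows, never from a script. Its argument "plan" is a list that holds one entry, the list of rows, each a list of 6 numbers: the shift along the tool's x, y, z in a scale on which 1.0 is 50 cm, then the turn, a rotation vector about the tool's x, y, z in fractions of the full range, 1 being 360 degrees. A call has 1 to 8 rows; each row is the pose to reach, as a shift and turn from the pose commanded when the call began, along the tool's axes at that moment; what a row does not reach only later rows make up. A row lasts 1/12 s, in which the tool goes at most 41.7 mm and 7.16 degrees, less where a joint would pass 70% of its speed; a pose out of reach is approached as far as the arm can. A call with a gripper value outside its range is refused whole. "fingers" is the opening, from 0 (shut) to 1 (fully open), set as the call begins (left out, the last holds). The fingers move at their own pace and stop on an object; the grip force is fixed at half the most. Time passes only in rows, so rows that repeat a pose let the fingers close. It gives the time, the measured TCP pose, the force, the opening and the grip force at its end, in the units of the state.
- ctrl.get_obs(): the state, without advancing time (a new reading comes with each control period).
- ctrl.snapshot(name): name is "side" or "top"; returns a dict with "img" (384x512x3 uint8, red, green, blue), "K" (3x3 intrinsics, pixels), "k1" (the pictures are not rectified: a ray, as slopes to the right and down, at radius r is drawn at 1 + k1 r^2 times it, then the intrinsics apply), "pose" (4x4, takes a point from camera to world coordinates). Camera axes: x right, y down, z forward; pixel columns grow to the right and rows downward; lengths in m; the calibration is good to about 2 mm. A picture is of the moment at which its call begins. There is no depth.
- ctrl.close_job(): hands the job in; it is judged then, once.
The state is a dict: "clock": time; "joint_pos": joint angles; "qvel": joint speeds; "tau": joint torques, N m; "tool_pos": TCP position; "orientation": TCP orientation; "force": force on the tool from outside, world axes, zero at the start; "moment": the same for the moment, N m; "opening": finger opening in m; "gripper_force": force on a finger pad.
Only numpy, scipy, OpenCV 4.12 (cv2) and the standard library are available. Lean on these libraries where they do the work, as an engineer would, in place of code of your own. Each camera call takes 0.05 s, during which the arm holds its last target. There are 200 camera calls.

## Working session

There is one attempt and no reset: what is moved stays moved. The work goes in short steps, Python scripts to look and compute and a tool call to move; the robot and the scene stay as the last step left them, time stands still between calls to the robot, and variables do not carry over. Pictures are saved under pics/ and viewed, at most 15 in all, crops included, and the job is handed in when it is done.

Besides the shell and the picture viewer there is one more tool, called by a JSON object that holds its "name" and its "arguments". send_rows: Moves the arm, as the interface text tells. Its arguments: {"type":"object","properties":{"plan":{"type":"array","items":{"type":"array","items":{"type":"array","items":{"type":"number"}}}},"fingers":{"type":"number"}},"required":["plan"]}

```bash
mkdir -p pics
cat > h.py <<'E'
import numpy as np, cv2
from plant import ctrl
def snap(n,f=None):
    s=ctrl.snapshot(n)
    if f: cv2.imwrite(f'pics/{f}.png',cv2.cvtColor(s['img'],cv2.COLOR_RGB2BGR))
    return s
def ray(s,u,v):
    K=np.array(s['K']);p=np.array(s['pose'])
    x=cv2.undistortPoints(np.array([[[u,v]]],float),K,np.array([s['k1'],0,0,0.]))[0,0]
    return p[:3,3],p[:3,:3]@np.array([x[0],x[1],1])
def onz(s,u,v,z):
    o,d=ray(s,u,v);return o+d*(z-o[2])/d[2]
def proj(s,P):
    T=np.linalg.inv(np.array(s['pose']))
    return cv2.projectPoints(np.array(P,float).reshape(-1,3),cv2.Rodrigues(T[:3,:3])[0],T[:3,3],np.array(s['K']),np.array([s['k1'],0,0,0.]))[0][:,0]
E
python3 - <<'E'
from h import *
for n in('top','side'):
    s=snap(n,n+'0'); print(n,np.round(s['K'],1).tolist(),s['k1'],np.round(s['pose'],3).tolist())
print(ctrl.get_obs())
E
```

```text
top [[401.6, 0.0, 262.1], [0.0, 401.6, 193.5], [0.0, 0.0, 1.0]] -0.08262530861487402 [[-0.003, -0.984, 0.18, 0.386], [-1.0, 0.004, 0.004, -0.009], [-0.005, -0.18, -0.984, 0.96], [0.0, 0.0, 0.0, 1.0]]
side [[437.4, 0.0, 252.5], [0.0, 437.4, 195.4], [0.0, 0.0, 1.0]] -0.1365220356919479 [[0.741, -0.361, 0.566, -0.028], [-0.671, -0.391, 0.63, -0.683], [-0.007, -0.847, -0.532, 0.602], [0.0, 0.0, 0.0, 1.0]]
{'clock': 0.1, 'joint_pos': array([ 8.95581574e+01,  2.05877283e+01,  6.37740561e-01, -1.91484899e-02,
       -7.01340237e+01, -1.65081316e+01]), 'qvel': array([ 0.04305779, -0.17545379,  0.11739018,  0.12698904,  0.0499345 ,
        0.00770464]), 'tau': array([-1.34024787e-03, -5.84164953e+01,  2.93750435e+01,  7.01558903e+00,
        1.01313862e-02, -4.87436625e-05]), 'tool_pos': array([0.19666291, 0.64525349, 0.22569769]), 'orientation': array([ 1.79914336e+02, -6.61480143e-03, -1.69564895e+01]), 'force': array([1.08838211, 0.76989424, 0.89147205]), 'moment': array([ 0.01457414,  0.0338293 , -0.02609103]), 'gripper_force': 0.0, 'opening': 0.08733655829002479}
```

View pics/top0.png

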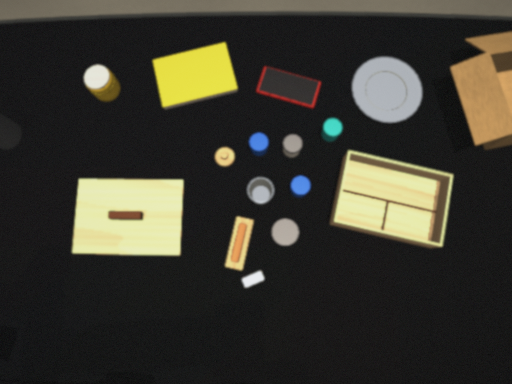

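View pics/side0.png

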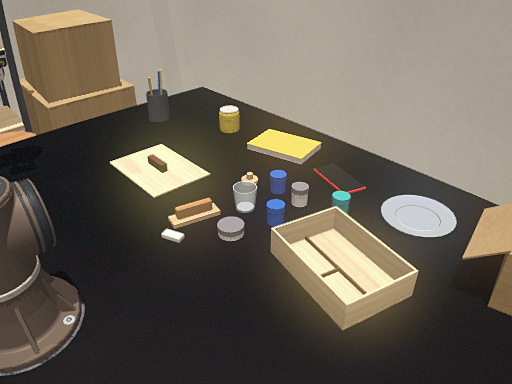

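Run:
```python
from h import *
s=snap('top');im=s['img']
t=snap('side');
a=cv2.resize(im[110:290,210:470],None,fx=3,fy=3,interpolation=cv2.INTER_CUBIC)
cv2.imwrite('pics/c1.png',a[:,:,::-1])
b=cv2.resize(t['img'][150:340,150:416],None,fx=3,fy=3,interpolation=cv2.INTER_CUBIC)
cv2.imwrite('pics/c2.png',b[:,:,::-1])
m=(im.max(2)>60).astype(np.uint8)
n,l,st,c=cv2.connectedComponentsWithStats(m)
for i in range(1,n):
    if st[i,4]>60 and st[i,1]>60:
        px=np.argwhere(l==i)[:,::-1].astype(np.float32);r=cv2.minAreaRect(px)
        print(st[i],np.round(c[i],1),np.round(np.hstack([r[0],r[1],r[2]]),1),im[l==i].mean(0).round())
```

```text
[  83   64   37   37 1008] [101.   82.1] [101.5  82.   40.3  29.   45. ] [163. 153. 120.]
[256  66  66  43 716] [288.1  88.8] [288.3  86.6  61.8  29.5  15.9] [108.  43.  40.]
[322 117  22  24 395] [331.7 128.2] [331.  128.5  20.5  23.3  45. ] [ 55. 163. 149.]
[248 132  22  24 393] [258.4 142.8] [258.9 142.8  22.8  20.6  63.4] [ 59. 102. 176.]
[282 134  21  24 388] [291.9 144.8] [292.  145.5  23.   20.   90. ] [133. 127. 120.]
[214 146  22  21 366] [224.4 156.1] [224.5 156.   20.   21.   90. ] [190. 167. 110.]
[ 330  149  124   99 8962] [392.5 199.1] [393.5 199.1 117.3  78.8  13. ] [194. 187. 134.]
[290 175  22  22 387] [300.  185.3] [300.5 185.5  21.   21.   90. ] [ 68. 113. 188.]
[  71  177  114   80 8500] [128.3 216.6] [127.5 216.3 112.1  78.3   1. ] [219. 218. 162.]
[246 176  29  29 641] [260.1 189.8] [260.  189.5  27.6  27.6  45. ] [132. 134. 135.]
[ 224  215   31   56 1092] [238.8 243. ] [238.9 242.9  20.4  54.3  13. ] [198. 164. 105.]
[271 218  29  28 657] [284.8 231.6] [285.  231.5  27.   28.   90. ] [160. 153. 145.]
[241 270  24  19 295] [252.6 278.7] [252.6 278.7  12.7  23.9  66.8] [185. 187. 188.]
```

View pics/c1.png

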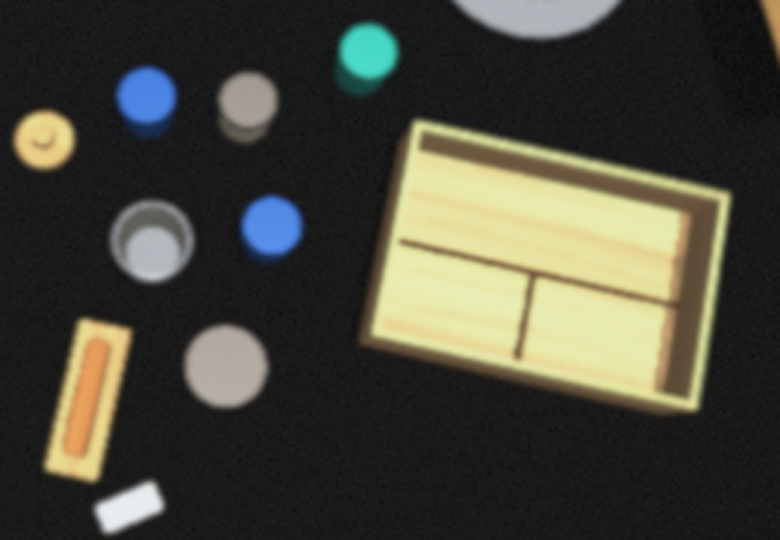

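View pics/c2.png

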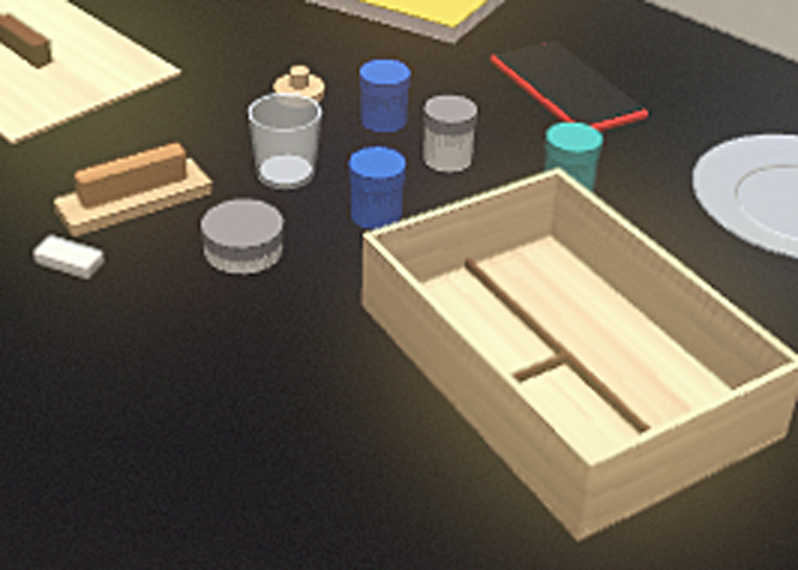

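Run:
```python
from h import *
s=snap('top');im=s['img']
g=im.max(2)
def blob(box,th,z,x=None):
    x0,y0,x1,y1=box
    f=4;c=cv2.resize(g[y0:y1,x0:x1],None,fx=f,fy=f,interpolation=cv2.INTER_CUBIC)
    m=(c>th).astype(np.uint8)
    cs=cv2.findContours(m,cv2.RETR_EXTERNAL,cv2.CHAIN_APPROX_NONE)[0]
    p=max(cs,key=cv2.contourArea)[:,0]
    w=np.array([onz(s,x0+(u+.5)/f-.5,y0+(v+.5)/f-.5,z)[:2] for u,v in p])
    return (w*1000).astype(np.float32)
for n,b,th,z,k in [('tall',(276,125,310,165),125,.05,'c'),('low',(265,210,305,250),90,.026,'c'),('stamp',(208,140,240,172),110,.01,'c'),
  ('smoother',(218,205,262,272),100,.012,'r'),('lid',(65,170,195,265),110,.006,'r'),('cup',(240,170,280,210),60,.06,'c'),('blue1',(284,170,316,204),130,.05,'c'),('blue2',(242,125,275,160),130,.05,'c'),('turq',(316,112,348,146),150,.05,'c')]:
    w=blob(b,th,z)
    if k=='c':
        e=cv2.fitEllipse(w); print(n,np.round(e[0],1),np.round(e[1],1))
    else:
        r=cv2.minAreaRect(w); print(n,np.round(r[0],1),np.round(r[1],1),round(r[2],2))
C=np.array([[348.6,150.1],[453.6,174],[442.5,246.6],[333.1,222]])
W=np.array([onz(s,u,v,.063)[:2] for u,v in C])*1000
print('box',W.round(1).tolist(),W.mean(0).round(1))
r=cv2.minAreaRect(blob((325,145,460,255),175,.063));print(np.round(r[0],1),np.round(r[1],1),r[2])
for a,b in((0,1),(3,2),(0,3),(1,2)):
    d=W[b]-W[a];print(np.hypot(*d).round(1),np.degrees(np.arctan2(d[1],d[0])).round(2))
# lid handle
h=[onz(s,u,v,.032)[:2]*1000 for u,v in((109,215),(143,215))];print('handle',np.round(h,1))
```

```text
tall [674.2 -76.5] [41.4 41.8]
low [467.4 -57.3] [63.7 64.2]
stamp [654.2  87.7] [49.1 49.4]
smoother [443.   50.2] [ 45.5 124.5] 77.12
lid [507.6 321.4] [266.8 186.8] 89.13
cup [ 5.602e+02 -5.000e-01] [64.7 65.4]
blue1 [573.3 -93.1] [45.3 45.7]
blue2 [678.3   3.5] [45.  45.9]
turq [ 714.6 -173. ] [42.6 43.2]
box [[652.8, -206.4], [595.4, -451.7], [427.6, -411.1], [485.2, -164.2]] [ 540.2 -308.4]
[ 540.7 -306.7] [251.6 171.6] 76.37938690185547
251.9 -103.16
253.6 -103.12
172.8 165.86
172.6 166.4
handle [[506.5 356.8]
 [506.4 275.1]]
```

```bash
cat > p.py <<'E'
# usage: p.py "x y z yaw" ... (mm, deg): relative rows from last commanded pose, each wp one call
import sys,json,os
from h import *
f='cmd.json'
c=json.load(open(f)) if os.path.exists(f) else [197,646,227,-16.95]
o=ctrl.get_obs();print('t',round(o['clock'],1),'meas',np.round(o['tool_pos']*1000,1),np.round(o['orientation'],1),'F',np.round(o['force'],1),'open',round(o['opening']*1000,1),'grip',round(o['gripper_force'],1),'cmd',np.round(c,1))
for a in sys.argv[1:]:
    t=[float(v) for v in a.split()]
    y=np.radians(c[3]);d=np.array(t[:3])-c[:3]
    R=np.array([[np.cos(y),np.sin(y),0],[np.sin(y),-np.cos(y),0],[0,0,-1]])
    r=np.round(R.T@d/10,2);w=round(-(t[3]-c[3]),1)
    print(a,'->',r.tolist(),w)
    c=[*(np.array(c[:3])+R@r*10),c[3]-w]
json.dump(list(map(float,c)),open(f,'w'))
E
python3 p.py "356 405 200 -30" "515 164 200 -40" "674.2 -76.5 160 -40" "674.2 -76.5 18 -40"
```

```text
t 0.2 meas [196.7 645.5 226.1] [180.   -0.  -16.9] F [-0.1 -0.3  0.6] open 88.1 grip 0.0 cmd [197. 646. 227. -17.]
356 405 200 -30 -> [22.24, 18.42, 2.7] 13.1
515 164 200 -40 -> [25.83, 12.9, 0.0] 10.0
674.2 -76.5 160 -40 -> [27.66, 8.16, 4.0] -0.0
674.2 -76.5 18 -40 -> [-0.0, 0.0, 14.2] -0.0
```

Units first: shifts go in shares of 50 cm and turns go in shares of 360 degrees. So 22.24 cm is 0.4448, 18.42 cm is 0.3684, 13.1 degrees is 0.0364.

{"name": "send_rows", "arguments": {"plan": [[[0.4448,0.3684,0.054,0,0,0.0364],[0.4448,0.3684,0.054,0,0,0.0364],[0.4448,0.3684,0.054,0,0,0.0364],[0.4448,0.3684,0.054,0,0,0.0364],[0.4448,0.3684,0.054,0,0,0.0364],[0.4448,0.3684,0.054,0,0,0.0364],[0.4448,0.3684,0.054,0,0,0.0364],[0.4448,0.3684,0.054,0,0,0.0364]]], "fingers": 0.68}}

```text
clock: 0.92
tool_pos: [0.3575, 0.3991, 0.1991]
orientation: [179.9, -0.0, -30.3]
force: [-1.5, -0.3, -1.3]
opening: 0.0595
gripper_force: 0.0
```

Scaled: 25.83 cm is 0.5166, 12.9 cm is 0.258, 10 degrees is 0.0278.

{"name": "send_rows", "arguments": {"plan": [[[0.5166,0.258,0,0,0,0.0278],[0.5166,0.258,0,0,0,0.0278],[0.5166,0.258,0,0,0,0.0278],[0.5166,0.258,0,0,0,0.0278],[0.5166,0.258,0,0,0,0.0278],[0.5166,0.258,0,0,0,0.0278],[0.5166,0.258,0,0,0,0.0278],[0.5166,0.258,0,0,0,0.0278]]]}}

```text
clock: 1.58
tool_pos: [0.5171, 0.1589, 0.1994]
orientation: [179.9, -0.0, -40.3]
force: [0.3, 1.5, 0.5]
opening: 0.0593
gripper_force: 0.0
```

Scaled: 27.66 cm is 0.5532, 8.16 cm is 0.1632.

{"name": "send_rows", "arguments": {"plan": [[[0.5532,0.1632,0.08,0,0,0],[0.5532,0.1632,0.08,0,0,0],[0.5532,0.1632,0.08,0,0,0],[0.5532,0.1632,0.08,0,0,0],[0.5532,0.1632,0.08,0,0,0],[0.5532,0.1632,0.08,0,0,0],[0.5532,0.1632,0.08,0,0,0],[0.5532,0.1632,0.08,0,0,0]]]}}

```text
clock: 2.25
tool_pos: [0.6759, -0.0824, 0.1568]
orientation: [179.8, 0.1, -40.3]
force: [-0.1, 0.0, 0.1]
opening: 0.0598
gripper_force: 0.0
```

```bash
python3 - <<'E'
import json;json.dump([674.2,-76.5,160,-40],open('cmd.json','w'))
E
python3 p.py
```

```text
t 2.2 meas [675.9 -82.4 156.8] [ 1.798e+02  1.000e-01 -4.030e+01] F [-0.1  0.   0.1] open 59.8 grip 0.0 cmd [674.2 -76.5 160.  -40. ]
```

{"name": "send_rows", "arguments": {"plan": [[[0,0,0,0,0,0],[0,0,0,0,0,0],[0,0,0,0,0,0]]]}}

```text
clock: 2.5
tool_pos: [0.6738, -0.076, 0.1598]
orientation: [-180.0, -0.0, -40.0]
force: [0.1, 0.3, 1.0]
opening: 0.0596
gripper_force: 0.0
```

```bash
python3 p.py
python3 - <<'E'
from h import *
s=snap('top','top1');t=snap('side','side1')
o=ctrl.get_obs();print(o['joint_pos'],o['qvel'],o['tool_pos'])
cv2.imwrite('pics/m1.png',np.vstack([cv2.resize(x['img'],(400,300)) for x in(s,t)])[:,:,::-1])
E
```

```text
t 2.5 meas [673.8 -76.  159.8] [-180.   -0.  -40.] F [0.1 0.3 1. ] open 59.6 grip 0.0 cmd [674.2 -76.5 160.  -40. ]
[ 1.00273777e+01  2.33337741e+01 -4.00200997e+00  4.41605052e-05
 -6.26136359e+01  4.00175773e+01] [ 0.17219406 -0.23013381  0.14248166  0.13337018  0.0040369   0.16756381] [ 0.67390989 -0.07561497  0.16026907]
```

View pics/m1.png

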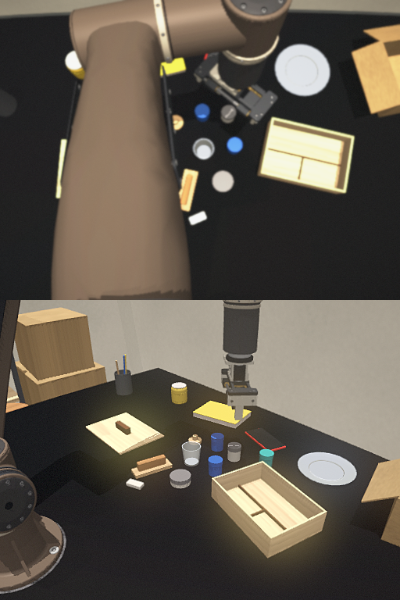

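Run:
```python
from h import *
t=snap('side');im=t['img'].astype(int)
# cross-check top-view estimates in side view
P={'tall':(.6742,-.0765,.05,.022),'low':(.4674,-.0573,.026,.031),'stamp':(.6542,.0877,.026,.009)}
out=t['img'].copy()
out=cv2.resize(out,None,fx=3,fy=3,interpolation=cv2.INTER_CUBIC)
q=lambda P:((proj(t,P)+.5)*3-.5).round().astype(np.int32)
for n,(x,y,z,r) in P.items():
    a=np.linspace(0,2*np.pi,40)
    cv2.polylines(out,[q(np.c_[x+r*np.cos(a),y+r*np.sin(a),0*a+z])],True,(255,0,0),1)
def rect(cx,cy,z,w,h,yaw):
    a=np.radians(yaw);R=np.array([[np.cos(a),-np.sin(a)],[np.sin(a),np.cos(a)]])
    p=np.array([[w,h],[-w,h],[-w,-h],[w,-h]])/2@R.T
    cv2.polylines(out,[q(np.c_[p+[cx,cy],[z]*4])],True,(255,0,0),1)
rect(.443,.0502,.012,.04,.12,77.1-90-90+90+0-90+0)
rect(.443,.0502,.04,.018,.09,77.1-180)
rect(.5405,-.3075,.063,.17,.25,-13.2);rect(.5405,-.3075,.0,.17,.25,-13.2)
rect(.5076,.321,.006,.182,.262,-.9);rect(.5076,.321,.032,.02,.08,-.9)
cv2.imwrite('pics/o1.png',out[420:960,300:1100][:, :, ::-1])
```

```text
(no output)
```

View pics/o1.png

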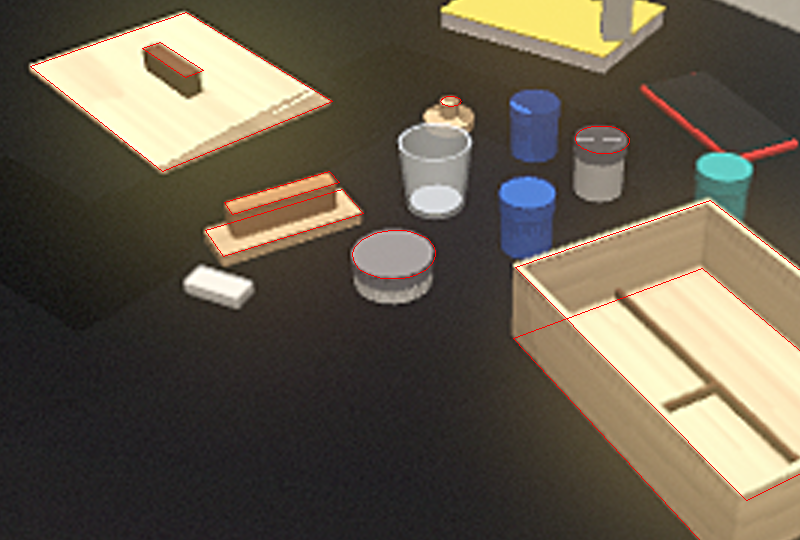

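```bash
python3 p.py "674.2 -76.5 24 -40" "674.2 -76.5 130 -40" "515.6 -238.8 130 -13.2" "515.6 -238.8 30 -13.2" "515.6 -238.8 130 -13.2" "467.4 -57.3 100 -13.2" "467.4 -57.3 3 -13.2"
```

```text
t 2.6 meas [673.9 -75.6 160.3] [-180.   -0.  -40.] F [-0.1 -0.4 -0.3] open 60.0 grip 0.0 cmd [674.2 -76.5 160.  -40. ]
674.2 -76.5 24 -40 -> [0.0, 0.0, 13.6] -0.0
674.2 -76.5 130 -40 -> [0.0, 0.0, -10.6] -0.0
515.6 -238.8 130 -13.2 -> [-1.72, 22.63, 0.0] -26.8
515.6 -238.8 30 -13.2 -> [0.0, -0.0, 10.0] -0.0
515.6 -238.8 130 -13.2 -> [0.0, -0.0, -10.0] -0.0
467.4 -57.3 100 -13.2 -> [-8.83, -16.57, 3.0] -0.0
467.4 -57.3 3 -13.2 -> [-0.0, -0.0, 9.7] -0.0
```

Scaled: 13.6 cm is 0.272, 13 cm is 0.26.

{"name": "send_rows", "arguments": {"plan": [[[0,0,0.08,0,0,0],[0,0,0.16,0,0,0],[0,0,0.22,0,0,0],[0,0,0.26,0,0,0],[0,0,0.272,0,0,0],[0,0,0.272,0,0,0],[0,0,0.272,0,0,0]]]}}

```text
clock: 3.23
tool_pos: [0.6749, -0.0763, 0.0249]
orientation: [-180.0, -0.1, -40.0]
force: [0.3, -0.6, 0.2]
opening: 0.0596
gripper_force: 0.0
```

{"name": "send_rows", "arguments": {"plan": [[[0,0,0,0,0,0],[0,0,0,0,0,0],[0,0,0,0,0,0],[0,0,0,0,0,0],[0,0,0,0,0,0],[0,0,0,0,0,0]]], "fingers": 0.2}}

```text
clock: 3.73
tool_pos: [0.6751, -0.0767, 0.0251]
orientation: [-179.9, -0.1, -40.0]
force: [-0.9, 1.4, 5.8]
opening: 0.042
gripper_force: 30.0
```

Scaled: -10.6 cm is -0.212, -9 cm is -0.18.

{"name": "send_rows", "arguments": {"plan": [[[0,0,-0.02,0,0,0],[0,0,-0.06,0,0,0],[0,0,-0.12,0,0,0],[0,0,-0.18,0,0,0],[0,0,-0.212,0,0,0],[0,0,-0.212,0,0,0],[0,0,-0.212,0,0,0]]]}}

```text
clock: 4.32
tool_pos: [0.6744, -0.0767, 0.1313]
orientation: [-179.9, -0.1, -40.1]
force: [-0.3, 0.3, -1.8]
opening: 0.042
gripper_force: 30.0
```

Scaled: 22.63 cm is 0.4526, 21 cm is 0.42, -26.8 degrees is -0.0744.

{"name": "send_rows", "arguments": {"plan": [[[-0.004,0.06,0,0,0,-0.0139],[-0.01,0.13,0,0,0,-0.0278],[-0.016,0.21,0,0,0,-0.0444],[-0.022,0.29,0,0,0,-0.0611],[-0.028,0.37,0,0,0,-0.0744],[-0.032,0.42,0,0,0,-0.0744],[-0.0344,0.4526,0,0,0,-0.0744],[-0.0344,0.4526,0,0,0,-0.0744]]]}}

```text
clock: 4.98
tool_pos: [0.5122, -0.2406, 0.1288]
orientation: [-180.0, 0.1, -13.4]
force: [0.2, 0.7, -1.2]
opening: 0.0422
gripper_force: 30.0
```

Scaled: 4 cm is 0.08, 2 cm is 0.04.

{"name": "send_rows", "arguments": {"plan": [[[0,0,0,0,0,0],[0,0,0.04,0,0,0],[0,0,0.08,0,0,0]]]}}

```text
clock: 5.23
tool_pos: [0.5171, -0.2385, 0.0899]
orientation: [-180.0, -0.2, -13.2]
force: [-0.8, -0.3, -1.4]
opening: 0.0419
gripper_force: 30.0
```

Run:
```python
from h import *
t=snap('side','s2');s=snap('top')
o=ctrl.get_obs();print(o['tool_pos'],o['opening'],o['gripper_force'])
cv2.imwrite('pics/c3.png',np.hstack([cv2.resize(x,(400,400)) for x in(t['img'][150:350,200:400],s['img'][100:300,260:460])])[:,:,::-1])
```

```text
[ 0.51375883 -0.23771348  0.08631263] 0.04210091942893685 29.999869465827942
```

View pics/c3.png

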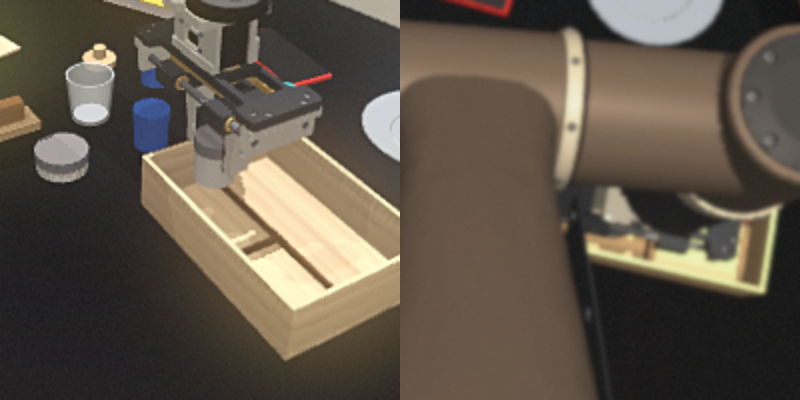

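The side view shows the tub held upright at about (210,155) over the near left bay, with the fingers clear of the walls. I'll continue down.

Scaled: 6 cm is 0.12, 5.7 cm is 0.114.

{"name": "send_rows", "arguments": {"plan": [[[0,0,0.04,0,0,0],[0,0,0.08,0,0,0],[0,0,0.1,0,0,0],[0,0,0.114,0,0,0],[0,0,0.12,0,0,0],[0,0,0.12,0,0,0],[0,0,0.12,0,0,0]]]}}

```text
clock: 5.92
tool_pos: [0.5163, -0.2389, 0.0305]
orientation: [180.0, -0.1, -13.2]
force: [-0.2, -1.2, -1.3]
opening: 0.0422
gripper_force: 30.0
```

{"name": "send_rows", "arguments": {"plan": [[[0,0,0,0,0,0],[0,0,0,0,0,0],[0,0,0,0,0,0],[0,0,0,0,0,0],[0,0,0,0,0,0]]], "fingers": 0.62}}

```text
clock: 6.33
tool_pos: [0.5153, -0.2391, 0.0297]
orientation: [180.0, -0.0, -13.3]
force: [-0.3, -0.8, -0.5]
opening: 0.0543
gripper_force: 0.0
```

Scaled: -10 cm is -0.2, -8 cm is -0.16.

{"name": "send_rows", "arguments": {"plan": [[[0,0,-0.04,0,0,0],[0,0,-0.1,0,0,0],[0,0,-0.16,0,0,0],[0,0,-0.2,0,0,0],[0,0,-0.2,0,0,0]]]}}

```text
clock: 6.75
tool_pos: [0.518, -0.2397, 0.1345]
orientation: [180.0, -0.4, -13.2]
force: [-0.0, 0.7, 0.9]
opening: 0.0544
gripper_force: 0.0
```

Scaled: -16.57 cm is -0.3314, -8.83 cm is -0.1766.

{"name": "send_rows", "arguments": {"plan": [[[-0.1766,-0.3314,0.06,0,0,0],[-0.1766,-0.3314,0.06,0,0,0],[-0.1766,-0.3314,0.06,0,0,0],[-0.1766,-0.3314,0.06,0,0,0],[-0.1766,-0.3314,0.06,0,0,0],[-0.1766,-0.3314,0.06,0,0,0],[-0.1766,-0.3314,0.06,0,0,0],[-0.1766,-0.3314,0.06,0,0,0]]], "fingers": 0.9}}

```text
clock: 7.42
tool_pos: [0.4675, -0.0574, 0.0996]
orientation: [180.0, -0.0, -13.2]
force: [-0.5, 0.1, 0.7]
opening: 0.0785
gripper_force: 0.0
```

Run:
```python
import json;json.dump([467.4,-57.3,100,-13.2],open('cmd.json','w'))
from h import *
t=snap('side','s3');s=snap('top')
o=ctrl.get_obs();print(o['tool_pos'],o['opening'])
cv2.imwrite('pics/c4.png',np.hstack([cv2.resize(x,(400,400)) for x in(t['img'][150:350,200:400],s['img'][100:300,260:460])])[:,:,::-1])
```

```text
[ 0.46758404 -0.05808127  0.09956182] 0.07883089252977983
```

View pics/c4.png

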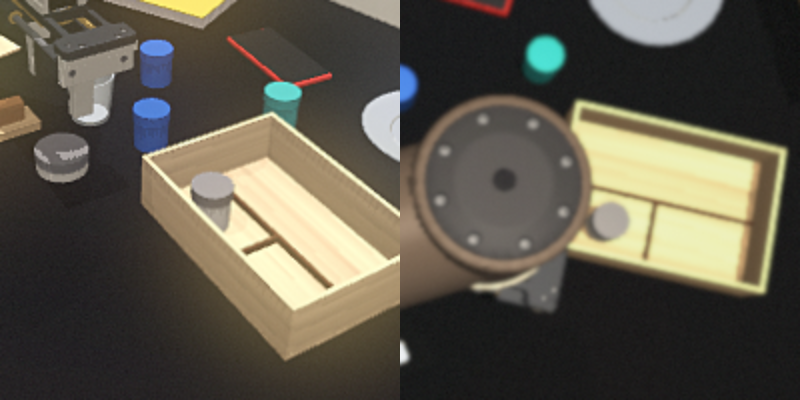

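The tall tub stands in the near left bay (side (212,200), top (610,220)). Next is the low tub.

Scaled: 9.7 cm is 0.194, 9.2 cm is 0.184.

{"name": "send_rows", "arguments": {"plan": [[[0,0,0.06,0,0,0],[0,0,0.12,0,0,0],[0,0,0.16,0,0,0],[0,0,0.184,0,0,0],[0,0,0.194,0,0,0],[0,0,0.194,0,0,0],[0,0,0.194,0,0,0]]]}}

```text
clock: 8.1
tool_pos: [0.4677, -0.058, 0.0028]
orientation: [180.0, -0.0, -13.3]
force: [0.2, 1.5, 0.7]
opening: 0.0792
gripper_force: 0.0
```

{"name": "send_rows", "arguments": {"plan": [[[0,0,0,0,0,0],[0,0,0,0,0,0],[0,0,0,0,0,0],[0,0,0,0,0,0],[0,0,0,0,0,0],[0,0,0,0,0,0]]], "fingers": 0.4}}

```text
clock: 8.6
tool_pos: [0.468, -0.0573, 0.0033]
orientation: [-180.0, -0.1, -13.2]
force: [-1.5, -0.2, 6.8]
opening: 0.0602
gripper_force: 30.0
```

```bash
python3 p.py "467.4 -57.3 3 -13.2" "467.4 -57.3 130 -13.2" "487.8 -357.6 130 -13.2" "487.8 -357.6 9 -13.2" "487.8 -357.6 130 -13.2"
```

```text
t 8.6 meas [468.  -57.3   3.3] [-1.80e+02 -1.00e-01 -1.32e+01] F [-1.5 -0.2  6.8] open 60.2 grip 30.0 cmd [467.4 -57.3 100.  -13.2]
467.4 -57.3 3 -13.2 -> [0.0, 0.0, 9.7] -0.0
467.4 -57.3 130 -13.2 -> [0.0, 0.0, -12.7] -0.0
487.8 -357.6 130 -13.2 -> [8.84, 28.77, 0.0] -0.0
487.8 -357.6 9 -13.2 -> [0.0, 0.0, 12.1] -0.0
487.8 -357.6 130 -13.2 -> [0.0, 0.0, -12.1] -0.0
```

Scaled: -12.7 cm is -0.254, -10 cm is -0.2.

{"name": "send_rows", "arguments": {"plan": [[[0,0,-0.02,0,0,0],[0,0,-0.07,0,0,0],[0,0,-0.14,0,0,0],[0,0,-0.2,0,0,0],[0,0,-0.254,0,0,0],[0,0,-0.254,0,0,0],[0,0,-0.254,0,0,0]]]}}

```text
clock: 9.18
tool_pos: [0.4682, -0.0571, 0.1312]
orientation: [-179.9, -0.2, -13.2]
force: [0.7, 1.0, -1.0]
opening: 0.06
gripper_force: 30.0
```

Scaled: 28.77 cm is 0.5754, 26 cm is 0.52.

{"name": "send_rows", "arguments": {"plan": [[[0.014,0.05,0,0,0,0],[0.04,0.13,0,0,0,0],[0.066,0.21,0,0,0,0],[0.09,0.29,0,0,0,0],[0.114,0.37,0,0,0,0],[0.138,0.45,0,0,0,0],[0.16,0.52,0,0,0,0],[0.1768,0.5754,0,0,0,0]]]}}

```text
clock: 9.85
tool_pos: [0.4863, -0.3603, 0.1275]
orientation: [-180.0, 0.2, -13.3]
force: [0.4, 0.4, 0.2]
opening: 0.0601
gripper_force: 30.0
```

Scaled: 6 cm is 0.12, 3 cm is 0.06.

{"name": "send_rows", "arguments": {"plan": [[[0,0,0,0,0,0],[0,0,0,0,0,0],[0,0,0.06,0,0,0],[0,0,0.12,0,0,0],[0,0,0.12,0,0,0],[0,0,0.12,0,0,0]]]}}

```text
clock: 10.35
tool_pos: [0.4859, -0.3563, 0.068]
orientation: [-180.0, 0.3, -13.2]
force: [1.0, -0.8, 0.9]
opening: 0.0603
gripper_force: 30.0
```

```bash
python3 p.py
python3 - <<'E'
from h import *
t=snap('side','s4')
cv2.imwrite('pics/c5.png',cv2.resize(t['img'][150:350,220:420],(500,500))[:,:,::-1])
E
```

```text
t 10.3 meas [ 485.9 -356.3   68. ] [-180.     0.3  -13.2] F [ 1.  -0.8  0.9] open 60.3 grip 30.0 cmd [ 487.8 -357.6  130.   -13.2]
```

View pics/c5.png

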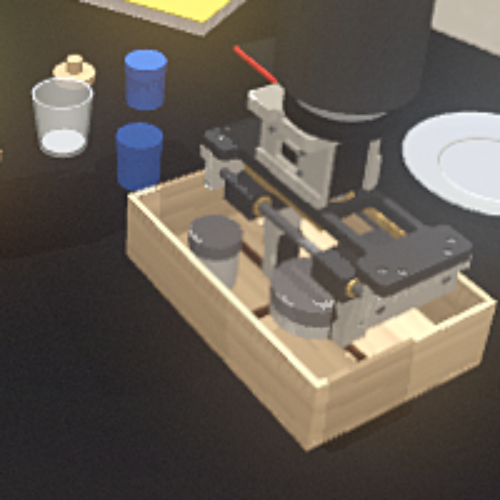

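Scaled: 6.1 cm is 0.122, 6 cm is 0.12.

{"name": "send_rows", "arguments": {"plan": [[[0,0,0.04,0,0,0],[0,0,0.08,0,0,0],[0,0,0.106,0,0,0],[0,0,0.12,0,0,0],[0,0,0.122,0,0,0],[0,0,0.122,0,0,0],[0,0,0.122,0,0,0]]]}}

```text
clock: 10.98
tool_pos: [0.4885, -0.3581, 0.0101]
orientation: [180.0, -0.1, -13.2]
force: [-0.2, -0.4, 0.8]
opening: 0.0605
gripper_force: 30.0
```

{"name": "send_rows", "arguments": {"plan": [[[0,0,0,0,0,0],[0,0,0,0,0,0],[0,0,0,0,0,0],[0,0,0,0,0,0],[0,0,0,0,0,0]]], "fingers": 0.77}}

```text
clock: 11.4
tool_pos: [0.488, -0.3577, 0.0092]
orientation: [180.0, -0.1, -13.2]
force: [0.7, 3.0, 3.7]
opening: 0.0674
gripper_force: 1.9
```

{"name": "send_rows", "arguments": {"plan": [[[0,0,-0.04,0,0,0],[0,0,-0.1,0,0,0],[0,0,-0.16,0,0,0],[0,0,-0.242,0,0,0],[0,0,-0.242,0,0,0],[0,0,-0.242,0,0,0]]]}}

```text
clock: 11.9
tool_pos: [0.4889, -0.3585, 0.1325]
orientation: [180.0, -0.3, -13.2]
force: [0.0, 0.0, -0.8]
opening: 0.0671
gripper_force: 0.0
```

```bash
python3 p.py "571 -135 130 -13.2" "654.2 87.7 110 -13.2" "654.2 87.7 12 -13.2"
```

```text
t 11.9 meas [ 488.9 -358.5  132.5] [180.   -0.3 -13.2] F [ 0.   0.  -0.8] open 67.1 grip 0.0 cmd [ 487.8 -357.6  130.   -13.2]
571 -135 130 -13.2 -> [3.02, -23.57, 0.0] -0.0
654.2 87.7 110 -13.2 -> [3.02, -23.58, 2.0] -0.0
654.2 87.7 12 -13.2 -> [-0.0, -0.0, 9.8] -0.0
```

Scaled: -23.57 cm is -0.4714, 3.02 cm is 0.0604.

{"name": "send_rows", "arguments": {"plan": [[[0.0604,-0.4714,0,0,0,0],[0.0604,-0.4714,0,0,0,0],[0.0604,-0.4714,0,0,0,0],[0.0604,-0.4714,0,0,0,0],[0.0604,-0.4714,0,0,0,0],[0.0604,-0.4714,0,0,0,0],[0.0604,-0.4714,0,0,0,0]]], "fingers": 0.45}}

```text
clock: 12.48
tool_pos: [0.5722, -0.131, 0.1285]
orientation: [-180.0, 0.0, -13.0]
force: [-0.2, -0.5, 0.2]
opening: 0.0399
gripper_force: 0.0
```

Scaled: -23.58 cm is -0.4716, 3.02 cm is 0.0604.

{"name": "send_rows", "arguments": {"plan": [[[0.0604,-0.4716,0.04,0,0,0],[0.0604,-0.4716,0.04,0,0,0],[0.0604,-0.4716,0.04,0,0,0],[0.0604,-0.4716,0.04,0,0,0],[0.0604,-0.4716,0.04,0,0,0],[0.0604,-0.4716,0.04,0,0,0],[0.0604,-0.4716,0.04,0,0,0],[0.0604,-0.4716,0.04,0,0,0]]]}}

```text
clock: 13.15
tool_pos: [0.6537, 0.0887, 0.1075]
orientation: [179.9, 0.1, -13.1]
force: [-0.5, -0.9, -0.4]
opening: 0.0395
gripper_force: 0.0
```

Scaled: 9.8 cm is 0.196, 9.2 cm is 0.184.

{"name": "send_rows", "arguments": {"plan": [[[0,0,0.06,0,0,0],[0,0,0.12,0,0,0],[0,0,0.16,0,0,0],[0,0,0.184,0,0,0],[0,0,0.196,0,0,0],[0,0,0.196,0,0,0],[0,0,0.196,0,0,0]]]}}

```text
clock: 13.73
tool_pos: [0.6545, 0.0867, 0.0121]
orientation: [-180.0, -0.0, -13.3]
force: [0.5, 0.4, 0.2]
opening: 0.0395
gripper_force: 0.0
```

{"name": "send_rows", "arguments": {"plan": [[[0,0,0,0,0,0],[0,0,0,0,0,0],[0,0,0,0,0,0],[0,0,0,0,0,0],[0,0,0,0,0,0],[0,0,0,0,0,0]]], "fingers": 0}}

```text
clock: 14.23
tool_pos: [0.6546, 0.0874, 0.012]
orientation: [-180.0, -0.0, -13.2]
force: [-0.1, 0.9, 1.7]
opening: 0.0163
gripper_force: 30.0
```

Run:
```python
from h import *
s=snap('top','t5');t=snap('side','s5')
im=s['img'][165:235,370:450]
cv2.imwrite('pics/c6.png',np.hstack([cv2.resize(s['img'][140:255,325:460],(460,392),interpolation=cv2.INTER_CUBIC),cv2.resize(t['img'][150:250,190:290],(340,392))[:,:,:]])[:,:,::-1])
```

```text
(no output)
```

View pics/c6.png

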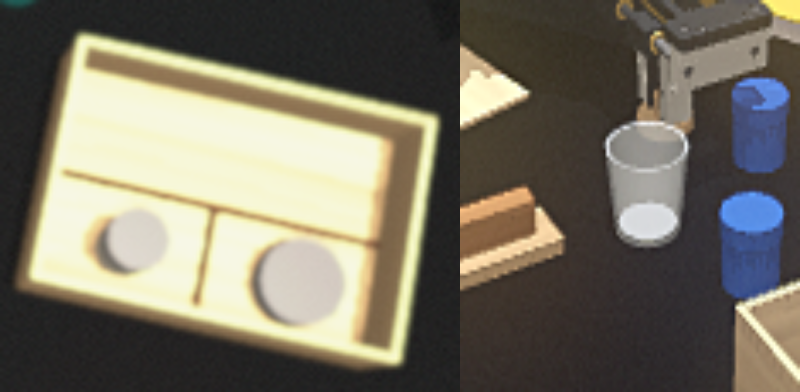

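Both tubs stand in their bays (tall at (135,240), low at (300,281) in the crop), and the knob is gripped. I'll measure the low tub's top centre next.

```bash
python3 - <<'E'
from h import *
s=snap('top');im=s['img']
hsv=cv2.cvtColor(im,cv2.COLOR_RGB2HSV)
c=cv2.resize(hsv[195:250,390:440],None,fx=4,fy=4,interpolation=cv2.INTER_CUBIC)
m=((c[:,:,1]<50)&(c[:,:,2]>100)).astype(np.uint8)
m=cv2.morphologyEx(m,cv2.MORPH_OPEN,np.ones((9,9),np.uint8))
p=max(cv2.findContours(m,cv2.RETR_EXTERNAL,cv2.CHAIN_APPROX_NONE)[0],key=cv2.contourArea)[:,0]
w=np.array([onz(s,390+(u+.5)/4-.5,195+(v+.5)/4-.5,.031)[:2] for u,v in p],np.float32)*1000
e=cv2.fitEllipse(w);print(e)
print(onz(s,413,222.3,.031))
E
python3 p.py "654.2 87.7 130 -13.2" "571 -135 130 -13.2" "487.8 -357.6 130 -13.2" "487.8 -357.6 44 -13.2"
```

```text
((483.0478210449219, -366.2565612792969), (70.55743408203125, 77.78400421142578), 146.41427612304688)
[ 0.48669431 -0.35856138  0.031     ]
t 14.4 meas [654.6  87.4  12. ] [-180.    -0.   -13.2] F [-0.3 -0.7  3.3] open 16.7 grip 30.0 cmd [654.2  87.7  12.  -13.2]
654.2 87.7 130 -13.2 -> [-0.0, -0.0, -11.8] -0.0
571 -135 130 -13.2 -> [-3.02, 23.58, 0.0] -0.0
487.8 -357.6 130 -13.2 -> [-3.02, 23.57, 0.0] -0.0
487.8 -357.6 44 -13.2 -> [0.0, 0.0, 8.6] -0.0
```

Scaled: -11.8 cm is -0.236, -10 cm is -0.2.

{"name": "send_rows", "arguments": {"plan": [[[0,0,-0.02,0,0,0],[0,0,-0.07,0,0,0],[0,0,-0.14,0,0,0],[0,0,-0.2,0,0,0],[0,0,-0.236,0,0,0],[0,0,-0.236,0,0,0],[0,0,-0.236,0,0,0]]]}}

```text
clock: 14.97
tool_pos: [0.6546, 0.0877, 0.1313]
orientation: [-179.9, -0.1, -13.3]
force: [-1.0, 0.6, -1.1]
opening: 0.0167
gripper_force: 30.0
```

Scaled: 23.58 cm is 0.4716, 19 cm is 0.38.

{"name": "send_rows", "arguments": {"plan": [[[-0.008,0.06,0,0,0,0],[-0.018,0.14,0,0,0,0],[-0.028,0.22,0,0,0,0],[-0.038,0.3,0,0,0,0],[-0.048,0.38,0,0,0,0],[-0.0604,0.4716,0,0,0,0],[-0.0604,0.4716,0,0,0,0]]]}}

```text
clock: 15.55
tool_pos: [0.5667, -0.1397, 0.1281]
orientation: [179.9, 0.2, -13.5]
force: [0.3, 0.4, 0.5]
opening: 0.0165
gripper_force: 30.0
```

Scaled: 23.57 cm is 0.4714, 20 cm is 0.4.

{"name": "send_rows", "arguments": {"plan": [[[-0.01,0.08,0,0,0,0],[-0.02,0.16,0,0,0,0],[-0.03,0.24,0,0,0,0],[-0.042,0.32,0,0,0,0],[-0.052,0.4,0,0,0,0],[-0.0604,0.4714,0,0,0,0],[-0.0604,0.4714,0,0,0,0],[-0.0604,0.4714,0,0,0,0]]]}}

```text
clock: 16.22
tool_pos: [0.4854, -0.3591, 0.1279]
orientation: [-180.0, 0.2, -13.5]
force: [0.2, 0.4, -0.5]
opening: 0.0169
gripper_force: 30.0
```

Scaled: 8.6 cm is 0.172, 8.3 cm is 0.166.

{"name": "send_rows", "arguments": {"plan": [[[0,0,0,0,0,0],[0,0,0.06,0,0,0],[0,0,0.12,0,0,0],[0,0,0.15,0,0,0],[0,0,0.166,0,0,0],[0,0,0.172,0,0,0],[0,0,0.172,0,0,0],[0,0,0.172,0,0,0]]]}}

```text
clock: 16.88
tool_pos: [0.4884, -0.357, 0.0442]
orientation: [180.0, -0.0, -13.2]
force: [0.3, 0.8, 0.1]
opening: 0.0173
gripper_force: 30.0
```

```bash
python3 p.py
python3 - <<'E'
from h import *
t=snap('side','s6')
cv2.imwrite('pics/c7.png',cv2.resize(t['img'][200:320,260:400],(700,600),interpolation=cv2.INTER_CUBIC)[:,:,::-1])
E
```

```text
t 16.9 meas [ 488.4 -357.    44.2] [180.   -0.  -13.2] F [0.3 0.8 0.1] open 17.3 grip 30.0 cmd [ 487.8 -357.6   44.   -13.2]
```

View pics/c7.png

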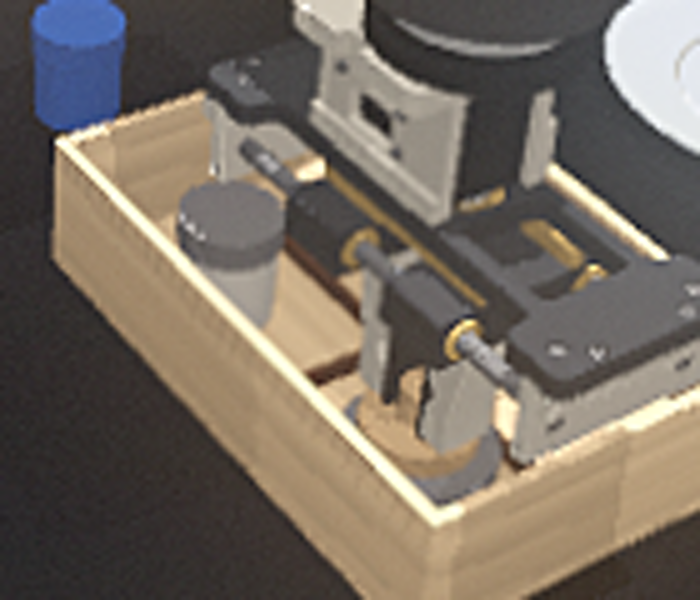

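Scaled: 0.06 cm is 0.0012.

{"name": "send_rows", "arguments": {"plan": [[[0,0,0.0012,0,0,0],[0,0,0.0012,0,0,0]]]}}

```text
clock: 17.1
tool_pos: [0.4879, -0.3576, 0.0433]
orientation: [180.0, -0.0, -13.2]
force: [0.8, 0.1, -0.3]
opening: 0.0164
gripper_force: 30.0
```

{"name": "send_rows", "arguments": {"plan": [[[0,0,0,0,0,0],[0,0,0,0,0,0],[0,0,0,0,0,0],[0,0,0,0,0,0],[0,0,0,0,0,0]]], "fingers": 0.4}}

```text
clock: 17.52
tool_pos: [0.4874, -0.3578, 0.043]
orientation: [180.0, -0.0, -13.3]
force: [0.3, 0.5, 0.4]
opening: 0.0346
gripper_force: 0.0
```

Scaled: -8.66 cm is -0.1732, -6 cm is -0.12.

{"name": "send_rows", "arguments": {"plan": [[[0,0,-0.02,0,0,0],[0,0,-0.06,0,0,0],[0,0,-0.12,0,0,0],[0,0,-0.1732,0,0,0],[0,0,-0.1732,0,0,0],[0,0,-0.1732,0,0,0]]]}}

```text
clock: 18.02
tool_pos: [0.4887, -0.3583, 0.1324]
orientation: [180.0, -0.3, -13.2]
force: [-0.5, 0.8, -0.2]
opening: 0.0351
gripper_force: 0.0
```

```bash
python3 - <<'E'
import json;json.dump([487.8,-357.6,130,-13.2],open('cmd.json','w'))
E
python3 p.py "465 -153 130 -13.2" "443 50.2 110 -12.9" "443 50.2 15 -12.9" "443 50.2 150 -12.9" "512 -133 150 -61" "581.5 -316.9 150 -103.2" "581.5 -316.9 21 -103.2" "581.5 -316.9 150 -103.2"
```

```text
t 18.0 meas [ 488.7 -358.3  132.4] [180.   -0.3 -13.2] F [-0.5  0.8 -0.2] open 35.1 grip 0.0 cmd [ 487.8 -357.6  130.   -13.2]
465 -153 130 -13.2 -> [-6.89, -19.4, 0.0] -0.0
443 50.2 110 -12.9 -> [-6.78, -19.28, 2.0] -0.3
443 50.2 15 -12.9 -> [-0.0, 0.0, 9.5] 0.0
443 50.2 150 -12.9 -> [-0.0, 0.0, -13.5] 0.0
512 -133 150 -61 -> [10.81, 16.32, 0.0] 48.1
581.5 -316.9 150 -103.2 -> [19.45, 2.83, 0.0] 42.2
581.5 -316.9 21 -103.2 -> [0.01, 0.0, 12.9] -0.0
581.5 -316.9 150 -103.2 -> [-0.0, 0.0, -12.9] -0.0
```

Scaled: -19.4 cm is -0.388, -6.89 cm is -0.1378.

{"name": "send_rows", "arguments": {"plan": [[[-0.1378,-0.388,0,0,0,0],[-0.1378,-0.388,0,0,0,0],[-0.1378,-0.388,0,0,0,0],[-0.1378,-0.388,0,0,0,0],[-0.1378,-0.388,0,0,0,0],[-0.1378,-0.388,0,0,0,0]]], "fingers": 0.45}}

```text
clock: 18.52
tool_pos: [0.4635, -0.1483, 0.1294]
orientation: [-180.0, 0.0, -13.0]
force: [-0.2, 0.6, -0.6]
opening: 0.0393
gripper_force: 0.0
```

Scaled: -19.28 cm is -0.3856, -6.78 cm is -0.1356, -0.3 degrees is -0.0008.

{"name": "send_rows", "arguments": {"plan": [[[-0.1356,-0.3856,0.04,0,0,-0.0008],[-0.1356,-0.3856,0.04,0,0,-0.0008],[-0.1356,-0.3856,0.04,0,0,-0.0008],[-0.1356,-0.3856,0.04,0,0,-0.0008],[-0.1356,-0.3856,0.04,0,0,-0.0008],[-0.1356,-0.3856,0.04,0,0,-0.0008],[-0.1356,-0.3856,0.04,0,0,-0.0008],[-0.1356,-0.3856,0.04,0,0,-0.0008]]]}}

```text
clock: 19.18
tool_pos: [0.4425, 0.0501, 0.1093]
orientation: [180.0, 0.0, -12.9]
force: [-0.3, -0.5, 0.2]
opening: 0.0393
gripper_force: 0.0
```

Scaled: 9.5 cm is 0.19, 9 cm is 0.18.

{"name": "send_rows", "arguments": {"plan": [[[0,0,0.06,0,0,0],[0,0,0.12,0,0,0],[0,0,0.16,0,0,0],[0,0,0.18,0,0,0],[0,0,0.19,0,0,0],[0,0,0.19,0,0,0],[0,0,0.19,0,0,0]]]}}

```text
clock: 19.77
tool_pos: [0.4433, 0.0493, 0.0148]
orientation: [180.0, 0.0, -13.0]
force: [0.3, 0.4, 0.7]
opening: 0.0395
gripper_force: 0.0
```

{"name": "send_rows", "arguments": {"plan": [[[0,0,0,0,0,0],[0,0,0,0,0,0],[0,0,0,0,0,0],[0,0,0,0,0,0],[0,0,0,0,0,0],[0,0,0,0,0,0]]], "fingers": 0}}

```text
clock: 20.27
tool_pos: [0.4435, 0.0504, 0.0152]
orientation: [-180.0, -0.1, -12.9]
force: [-1.4, 0.5, 7.2]
opening: 0.0176
gripper_force: 30.0
```

Scaled: -13.5 cm is -0.27, -10.5 cm is -0.21.

{"name": "send_rows", "arguments": {"plan": [[[0,0,-0.02,0,0,0],[0,0,-0.07,0,0,0],[0,0,-0.14,0,0,0],[0,0,-0.21,0,0,0],[0,0,-0.27,0,0,0],[0,0,-0.27,0,0,0],[0,0,-0.27,0,0,0]]]}}

```text
clock: 20.85
tool_pos: [0.4438, 0.0507, 0.1513]
orientation: [-179.8, -0.2, -12.9]
force: [-1.2, 0.1, -1.0]
opening: 0.0178
gripper_force: 30.0
```

Scaled: 16.32 cm is 0.3264, 15.6 cm is 0.312, 48.1 degrees is 0.1336.

{"name": "send_rows", "arguments": {"plan": [[[0.02,0.03,0,0,0,0.0111],[0.05,0.076,0,0,0,0.0306],[0.084,0.126,0,0,0,0.05],[0.12,0.18,0,0,0,0.0694],[0.15,0.23,0,0,0,0.0889],[0.18,0.276,0,0,0,0.1083],[0.206,0.312,0,0,0,0.125],[0.2162,0.3264,0,0,0,0.1336]]]}}

```text
clock: 21.52
tool_pos: [0.5114, -0.1355, 0.1476]
orientation: [179.8, 0.1, -61.5]
force: [-0.1, 0.5, -0.4]
opening: 0.0179
gripper_force: 30.0
```

Scaled: 19.45 cm is 0.389, 17 cm is 0.34, 42.2 degrees is 0.1172.

{"name": "send_rows", "arguments": {"plan": [[[0.05,0.008,0,0,0,0.0139],[0.1,0.014,0,0,0,0.0306],[0.16,0.022,0,0,0,0.0472],[0.22,0.032,0,0,0,0.0667],[0.28,0.04,0,0,0,0.0833],[0.34,0.05,0,0,0,0.1],[0.389,0.0566,0,0,0,0.1172],[0.389,0.0566,0,0,0,0.1172]]]}}

```text
clock: 22.18
tool_pos: [0.5811, -0.3205, 0.1465]
orientation: [179.8, -0.0, -103.8]
force: [0.5, -0.1, 0.1]
opening: 0.0176
gripper_force: 30.0
```

Scaled: 5 cm is 0.1, 4 cm is 0.08.

{"name": "send_rows", "arguments": {"plan": [[[0,0,0,0,0,0],[0,0,0,0,0,0],[0,0,0.04,0,0,0],[0,0,0.08,0,0,0],[0,0,0.1,0,0,0],[0,0,0.1,0,0,0],[0,0,0.1,0,0,0]]]}}

```text
clock: 22.77
tool_pos: [0.5809, -0.3165, 0.0994]
orientation: [179.9, -0.0, -103.2]
force: [-0.4, 0.3, -0.5]
opening: 0.0177
gripper_force: 30.0
```

```bash
python3 p.py
python3 - <<'E'
from h import *
t=snap('side','s7')
cv2.imwrite('pics/c8.png',cv2.resize(t['img'][170:330,240:420],(720,600),interpolation=cv2.INTER_CUBIC)[:,:,::-1])
E
```

```text
t 22.8 meas [ 580.9 -316.5   99.4] [ 179.9   -0.  -103.2] F [-0.4  0.3 -0.5] open 17.7 grip 30.0 cmd [ 581.5 -316.9  150.  -103.2]
```

View pics/c8.png

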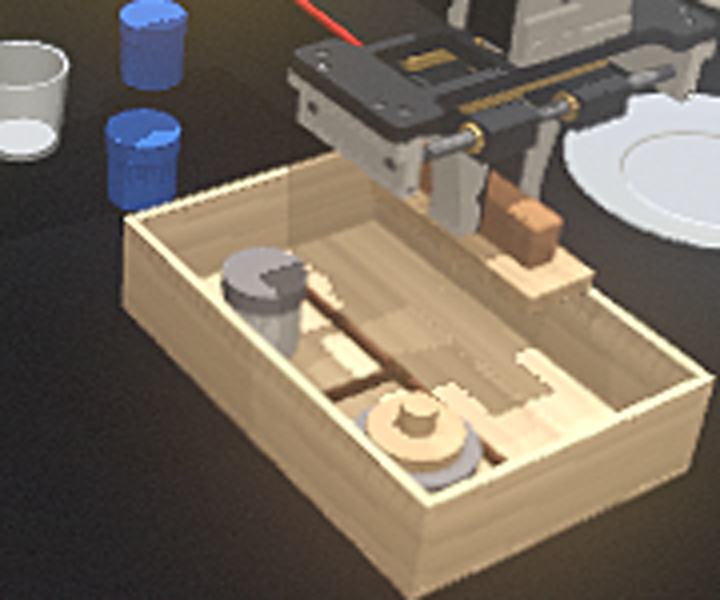

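Side view: the stamp sits on the low tub at (415,430), and the smoother hangs level over the far bay at (530,250). I'll lower it.

Scaled: 7.95 cm is 0.159, 7.9 cm is 0.158.

{"name": "send_rows", "arguments": {"plan": [[[0,0,0.04,0,0,0],[0,0,0.08,0,0,0],[0,0,0.12,0,0,0],[0,0,0.144,0,0,0],[0,0,0.154,0,0,0],[0,0,0.158,0,0,0],[0,0,0.159,0,0,0],[0,0,0.159,0,0,0]]]}}

```text
clock: 23.48
tool_pos: [0.582, -0.3173, 0.0212]
orientation: [-179.9, -0.0, -103.2]
force: [-1.2, -0.1, -1.6]
opening: 0.0176
gripper_force: 30.0
```

{"name": "send_rows", "arguments": {"plan": [[[0,0,0,0,0,0],[0,0,0,0,0,0],[0,0,0,0,0,0],[0,0,0,0,0,0],[0,0,0,0,0,0]]], "fingers": 0.32}}

```text
clock: 23.9
tool_pos: [0.5813, -0.3171, 0.0204]
orientation: [-180.0, -0.0, -103.2]
force: [0.9, -0.9, -0.1]
opening: 0.028
gripper_force: 0.0
```

{"name": "send_rows", "arguments": {"plan": [[[0,0,-0.02,0,0,0],[0,0,-0.07,0,0,0],[0,0,-0.14,0,0,0],[0,0,-0.22,0,0,0],[0,0,-0.259,0,0,0],[0,0,-0.259,0,0,0],[0,0,-0.259,0,0,0]]]}}

```text
clock: 24.48
tool_pos: [0.5821, -0.3173, 0.1523]
orientation: [-179.8, 0.0, -103.2]
force: [1.0, 0.2, -0.7]
opening: 0.0279
gripper_force: 0.0
```

```bash
python3 p.py "575 -110 150 -103.2" "541 105 150 -103.2" "507.6 321 130 -90.9" "507.6 321 8 -90.9"
```

```text
t 24.5 meas [ 582.1 -317.3  152.3] [-179.8    0.  -103.2] F [ 1.   0.2 -0.7] open 27.9 grip 0.0 cmd [ 581.5 -316.9  150.  -103.2]
575 -110 150 -103.2 -> [-20.0, 5.36, 0.0] -0.0
541 105 150 -103.2 -> [-20.16, 8.22, 0.0] -0.0
507.6 321 130 -90.9 -> [-20.26, 8.18, 2.0] -12.3
507.6 321 8 -90.9 -> [-0.0, 0.0, 12.2] -0.0
```

Scaled: -20 cm is -0.4, 5.36 cm is 0.1072.

{"name": "send_rows", "arguments": {"plan": [[[-0.4,0.1072,0,0,0,0],[-0.4,0.1072,0,0,0,0],[-0.4,0.1072,0,0,0,0],[-0.4,0.1072,0,0,0,0],[-0.4,0.1072,0,0,0,0],[-0.4,0.1072,0,0,0,0]]], "fingers": 0.48}}

```text
clock: 24.98
tool_pos: [0.574, -0.1046, 0.149]
orientation: [179.9, 0.0, -103.0]
force: [-0.2, -1.0, -0.7]
opening: 0.0421
gripper_force: 0.0
```

Scaled: -20.16 cm is -0.4032, 8.22 cm is 0.1644.

{"name": "send_rows", "arguments": {"plan": [[[-0.4032,0.1644,0,0,0,0],[-0.4032,0.1644,0,0,0,0],[-0.4032,0.1644,0,0,0,0],[-0.4032,0.1644,0,0,0,0],[-0.4032,0.1644,0,0,0,0],[-0.4032,0.1644,0,0,0,0]]]}}

```text
clock: 25.48
tool_pos: [0.5399, 0.1092, 0.1489]
orientation: [180.0, -0.0, -103.1]
force: [0.6, -0.9, 0.1]
opening: 0.0421
gripper_force: 0.0
```

Scaled: -20.26 cm is -0.4052, 8.18 cm is 0.1636, -12.3 degrees is -0.0342.

{"name": "send_rows", "arguments": {"plan": [[[-0.4052,0.1636,0.04,0,0,-0.0342],[-0.4052,0.1636,0.04,0,0,-0.0342],[-0.4052,0.1636,0.04,0,0,-0.0342],[-0.4052,0.1636,0.04,0,0,-0.0342],[-0.4052,0.1636,0.04,0,0,-0.0342],[-0.4052,0.1636,0.04,0,0,-0.0342],[-0.4052,0.1636,0.04,0,0,-0.0342],[-0.4052,0.1636,0.04,0,0,-0.0342]]]}}

```text
clock: 26.15
tool_pos: [0.507, 0.3209, 0.1284]
orientation: [179.9, -0.1, -90.9]
force: [0.7, -0.5, -0.2]
opening: 0.0419
gripper_force: 0.0
```

Run:
```python
from h import *
s=snap('top','t9');t=snap('side','s9');o=ctrl.get_obs();print(o['tool_pos'],o['orientation'])
cv2.imwrite('pics/c9.png',np.hstack([cv2.resize(s['img'][140:255,325:460],(460,392),interpolation=cv2.INTER_CUBIC),cv2.resize(t['img'][100:240,90:210],(336,392),interpolation=cv2.INTER_CUBIC)])[:,:,::-1])
```

```text
[0.5076073  0.31970334 0.12905873] [ 1.79943826e+02 -6.27405646e-02 -9.09794121e+01]
```

View pics/c9.png

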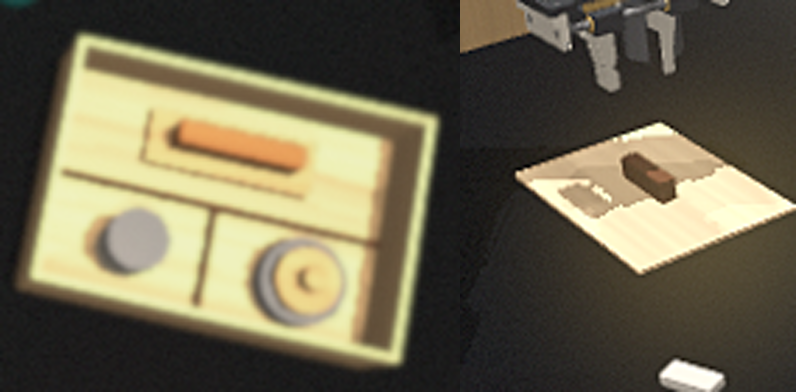

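All four items are correctly packed in the crop: tall tub (135,240), low tub with centred stamp (305,280), smoother (240,145). The lid handle at (648,178) lies below the gripper.

Scaled: 12.1 cm is 0.242, 11.6 cm is 0.232.

{"name": "send_rows", "arguments": {"plan": [[[0,0,0.07,0,0,0],[0,0,0.14,0,0,0],[0,0,0.2,0,0,0],[0,0,0.232,0,0,0],[0,0,0.242,0,0,0],[0,0,0.242,0,0,0],[0,0,0.242,0,0,0]]]}}

```text
clock: 26.83
tool_pos: [0.5084, 0.32, 0.0091]
orientation: [-180.0, 0.0, -91.0]
force: [0.2, -0.3, 0.2]
opening: 0.0416
gripper_force: 0.0
```

{"name": "send_rows", "arguments": {"plan": [[[0,0,0,0,0,0],[0,0,0,0,0,0],[0,0,0,0,0,0],[0,0,0,0,0,0],[0,0,0,0,0,0],[0,0,0,0,0,0],[0,0,0,0,0,0]]], "fingers": 0}}

```text
clock: 27.42
tool_pos: [0.5081, 0.321, 0.0091]
orientation: [-180.0, 0.0, -90.9]
force: [1.3, -1.7, 5.4]
opening: 0.0198
gripper_force: 30.0
```

Scaled: -14.1 cm is -0.282, -13 cm is -0.26.

{"name": "send_rows", "arguments": {"plan": [[[0,0,-0.012,0,0,0],[0,0,-0.04,0,0,0],[0,0,-0.09,0,0,0],[0,0,-0.15,0,0,0],[0,0,-0.21,0,0,0],[0,0,-0.26,0,0,0],[0,0,-0.282,0,0,0],[0,0,-0.282,0,0,0]]]}}

```text
clock: 28.08
tool_pos: [0.5086, 0.322, 0.1521]
orientation: [-179.8, 0.2, -90.9]
force: [0.2, 0.6, -3.2]
opening: 0.02
gripper_force: 30.0
```

```bash
python3 - <<'E'
import json;json.dump([507.6,321,150,-90.9],open('cmd.json','w'))
E
python3 p.py "516 150 150 -90.9" "524 -10 150 -94.9" "532 -160 150 -98.9" "540.6 -307.3 150 -103.2" "540.6 -307.3 73 -103.2"
```

```text
t 28.1 meas [508.6 322.  152.1] [-179.8    0.2  -90.9] F [ 0.2  0.6 -3.2] open 20.0 grip 30.0 cmd [507.6 321.  150.  -90.9]
516 150 150 -90.9 -> [17.08, -1.11, 0.0] -0.0
524 -10 150 -94.9 -> [15.99, -1.05, 0.0] 4.0
532 -160 150 -98.9 -> [14.88, -2.08, 0.0] 4.0
540.6 -307.3 150 -103.2 -> [14.42, -3.13, 0.0] 4.3
540.6 -307.3 73 -103.2 -> [-0.0, 0.0, 7.7] -0.0
```

Scaled: 17.08 cm is 0.3416, -1.11 cm is -0.0222.

{"name": "send_rows", "arguments": {"plan": [[[0.02,0,0,0,0,0],[0.06,-0.004,0,0,0,0],[0.11,-0.008,0,0,0,0],[0.16,-0.01,0,0,0,0],[0.21,-0.014,0,0,0,0],[0.26,-0.018,0,0,0,0],[0.304,-0.02,0,0,0,0],[0.3416,-0.0222,0,0,0,0]]]}}

```text
clock: 28.75
tool_pos: [0.5143, 0.1473, 0.1469]
orientation: [179.8, -0.1, -91.0]
force: [0.2, 0.9, -2.7]
opening: 0.0197
gripper_force: 30.0
```

Scaled: 15.99 cm is 0.3198, 14 cm is 0.28, 4 degrees is 0.0111.

{"name": "send_rows", "arguments": {"plan": [[[0.04,-0.002,0,0,0,0.0014],[0.08,-0.004,0,0,0,0.0028],[0.12,-0.008,0,0,0,0.0042],[0.16,-0.01,0,0,0,0.0056],[0.2,-0.014,0,0,0,0.0069],[0.24,-0.016,0,0,0,0.0083],[0.28,-0.018,0,0,0,0.0097],[0.3198,-0.021,0,0,0,0.0111]]]}}

```text
clock: 29.42
tool_pos: [0.5219, -0.0117, 0.147]
orientation: [179.8, -0.1, -95.0]
force: [0.6, -0.4, -3.3]
opening: 0.0196
gripper_force: 30.0
```

Scaled: 14.88 cm is 0.2976, 13.5 cm is 0.27, 4 degrees is 0.0111.

{"name": "send_rows", "arguments": {"plan": [[[0.04,-0.006,0,0,0,0.0014],[0.08,-0.012,0,0,0,0.0028],[0.12,-0.016,0,0,0,0.0042],[0.16,-0.022,0,0,0,0.0056],[0.2,-0.028,0,0,0,0.0069],[0.24,-0.034,0,0,0,0.0083],[0.27,-0.038,0,0,0,0.0097],[0.2976,-0.0416,0,0,0,0.0111]]]}}

```text
clock: 30.08
tool_pos: [0.5298, -0.1614, 0.1468]
orientation: [179.7, -0.0, -99.0]
force: [0.8, 0.2, -2.6]
opening: 0.0198
gripper_force: 30.0
```

Scaled: 14.42 cm is 0.2884, -2.6 cm is -0.052, 4.3 degrees is 0.0119.

{"name": "send_rows", "arguments": {"plan": [[[0.04,-0.008,0,0,0,0.0014],[0.09,-0.02,0,0,0,0.0033],[0.14,-0.03,0,0,0,0.0056],[0.19,-0.042,0,0,0,0.0078],[0.236,-0.052,0,0,0,0.0097],[0.27,-0.058,0,0,0,0.0111],[0.2884,-0.0626,0,0,0,0.0119],[0.2884,-0.0626,0,0,0,0.0119]]]}}

```text
clock: 30.75
tool_pos: [0.5387, -0.3089, 0.1467]
orientation: [179.8, 0.0, -103.4]
force: [0.1, -0.5, -2.5]
opening: 0.0198
gripper_force: 30.0
```

Scaled: 5.2 cm is 0.104, 4.5 cm is 0.09.

{"name": "send_rows", "arguments": {"plan": [[[0,0,0,0,0,0],[0,0,0,0,0,0],[0,0,0.03,0,0,0],[0,0,0.06,0,0,0],[0,0,0.09,0,0,0],[0,0,0.104,0,0,0],[0,0,0.104,0,0,0],[0,0,0.104,0,0,0]]]}}

```text
clock: 31.42
tool_pos: [0.5404, -0.307, 0.0976]
orientation: [180.0, -0.0, -103.2]
force: [-0.3, -0.5, -2.2]
opening: 0.0199
gripper_force: 30.0
```

```bash
python3 p.py
python3 - <<'E'
from h import *
t=snap('side','s10')
cv2.imwrite('pics/c10.png',cv2.resize(t['img'][150:340,230:430],(630,600),interpolation=cv2.INTER_CUBIC)[:,:,::-1])
E
```

```text
t 31.4 meas [ 540.4 -307.    97.6] [ 180.    -0.  -103.2] F [-0.3 -0.5 -2.2] open 19.9 grip 30.0 cmd [ 540.6 -307.3   73.  -103.2]
```

View pics/c10.png

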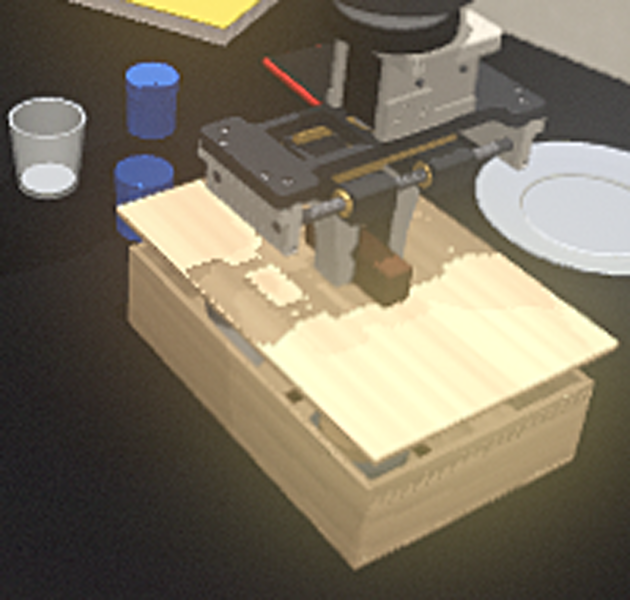

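The lid hangs level about 26 mm above the rim and lines up with it. I'll lower it gently.

{"name": "send_rows", "arguments": {"plan": [[[0,0,0.014,0,0,0],[0,0,0.028,0,0,0],[0,0,0.04,0,0,0],[0,0,0.046,0,0,0],[0,0,0.049,0,0,0],[0,0,0.051,0,0,0],[0,0,0.052,0,0,0],[0,0,0.052,0,0,0]]]}}

```text
clock: 32.13
tool_pos: [0.5401, -0.3075, 0.0721]
orientation: [180.0, -0.0, -103.2]
force: [-3.1, 1.7, 3.2]
opening: 0.0198
gripper_force: 30.0
```

{"name": "send_rows", "arguments": {"plan": [[[0,0,0,0,0,0],[0,0,0,0,0,0],[0,0,0,0,0,0],[0,0,0,0,0,0],[0,0,0,0,0,0]]], "fingers": 0.45}}

```text
clock: 32.55
tool_pos: [0.5406, -0.3075, 0.0717]
orientation: [-180.0, -0.0, -103.2]
force: [1.1, -0.6, 0.3]
opening: 0.039
gripper_force: 0.0
```

Scaled: -12 cm is -0.24, -9 cm is -0.18.

{"name": "send_rows", "arguments": {"plan": [[[0,0,-0.02,0,0,0],[0,0,-0.06,0,0,0],[0,0,-0.12,0,0,0],[0,0,-0.18,0,0,0],[0,0,-0.24,0,0,0],[0,0,-0.24,0,0,0]]]}}

```text
clock: 33.05
tool_pos: [0.5434, -0.309, 0.1995]
orientation: [-179.4, -0.1, -103.2]
force: [0.7, -0.4, 0.3]
opening: 0.0397
gripper_force: 0.0
```

Scaled: -24 cm is -0.48, 6 cm is 0.12.

{"name": "send_rows", "arguments": {"plan": [[[-0.48,0.12,-0.08,0,0,0],[-0.48,0.12,-0.08,0,0,0],[-0.48,0.12,-0.08,0,0,0],[-0.48,0.12,-0.08,0,0,0],[-0.48,0.12,-0.08,0,0,0],[-0.48,0.12,-0.08,0,0,0],[-0.48,0.12,-0.08,0,0,0]]]}}

```text
clock: 33.63
tool_pos: [0.5378, -0.0547, 0.234]
orientation: [-179.8, 0.1, -103.0]
force: [0.8, -1.3, -0.2]
opening: 0.0394
gripper_force: 0.0
```

Scaled: -24 cm is -0.48, 6 cm is 0.12.

{"name": "send_rows", "arguments": {"plan": [[[-0.48,0.12,0,0,0,0],[-0.48,0.12,0,0,0,0],[-0.48,0.12,0,0,0,0],[-0.48,0.12,0,0,0,0],[-0.48,0.12,0,0,0,0],[-0.48,0.12,0,0,0,0],[-0.48,0.12,0,0,0,0],[-0.48,0.12,0,0,0,0]]]}}

```text
clock: 34.3
tool_pos: [0.5333, 0.1893, 0.2318]
orientation: [-180.0, 0.0, -103.1]
force: [-0.6, 0.2, 0.5]
opening: 0.0394
gripper_force: 0.0
```

Run:
```python
from h import *
s=snap('top','t11');t=snap('side','s11');o=ctrl.get_obs();print(o['clock'],o['tool_pos'])
cv2.imwrite('pics/c11.png',np.hstack([cv2.resize(s['img'][110:255,220:470],(432,250),interpolation=cv2.INTER_CUBIC),cv2.resize(t['img'][150:340,150:430],(368,250),interpolation=cv2.INTER_CUBIC)])[:,:,::-1])
g=s['img'].max(2)
c=cv2.resize(g[140:260,320:465],None,fx=4,fy=4,interpolation=cv2.INTER_CUBIC)
p=max(cv2.findContours((c>150).astype(np.uint8),cv2.RETR_EXTERNAL,cv2.CHAIN_APPROX_NONE)[0],key=cv2.contourArea)[:,0]
w=np.array([onz(s,320+(u+.5)/4-.5,140+(v+.5)/4-.5,.069)[:2] for u,v in p],np.float32)*1000
print(cv2.minAreaRect(w))
```

```text
34.4 [0.53336692 0.18707268 0.23180313]
((539.6830444335938, -306.62408447265625), (264.9034729003906, 184.95242309570312), 76.79207611083984)
```

View pics/c11.png

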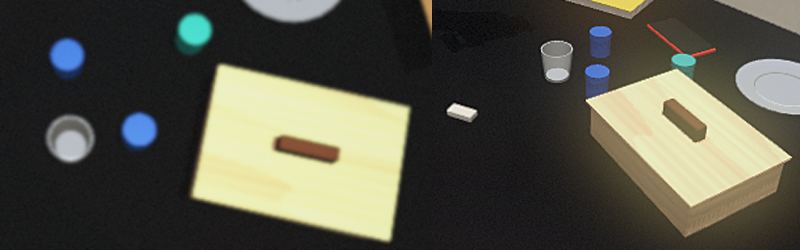

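The lid lies flat on the box: centre (539.7, -306.6), angle 76.8°, against the box's (540.6, -307.3) and 76.8°. The cup at (70,140) has not been moved, so I'm handing the job in.

```bash
python3 -c "
from plant import ctrl
print(ctrl.close_job())"
```

```text
the job is handed in; nothing more can be done
None
```

The clay kit is packed as asked, the lid rests flat and squarely on the box (within about 1 mm in the last picture), the cup was left standing where it was, and the job was handed in at about 34 s; no verdict was returned.

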